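# Bring the tripped desk power box back on

## Robot

A 6-joint arm with a two-finger parallel gripper is mounted at the origin on a cart in front of the work surface, level with it; the furniture and walls round the work are solid. World frame = base frame: x ahead of the robot, y to its left, z up, the work surface at z = 0. Lengths are in m, angles in rad, forces in N, time in s.
With the tool pointing down it reaches from about 0.35 to 0.775 m from the base axis. Payload 5.5 kg.
Tool frame: the origin (TCP) lies between the finger pads; the fingertips stand 22 mm ahead of it and the grasp point (between the pads) lies 3 mm ahead of it; z points along the fingers, y is the line along which they close (so a half turn about z gives the same grasp; the last joint's range is limited). The gripper opens to 85 mm and grips with 20 to 120 N. Pads are 22 mm wide; open, the fingers measure 114 mm over their backs; the gripper's body (76 mm by 85 mm) begins 54 mm behind the grasp point. The pads swing forward as they close: fully open they stand 13 mm farther back than shut.
Start: joints at [1.153, 0.313, 0.046, 1.304, 0, 1.431], TCP at [0.158, 0.553, 0.253] pointing down, gripper open.
Joint ranges: [-2.76, 2.76], [-0.86, 1.69], [-1.03, 1.26], [-2.2, 2.34], [-1.47, 1.5], [-3.14, 3.14]. Speed limits (rad/s): [2.57, 2.57, 3.14, 3.14, 3.14, 3.14].

## Interface

Orientations are given as a unit quaternion [w, x, y, z].
In Python, from workcell import env gives the robot as it stands.
- The arm moves only by the tool step_hand, called after ">>>" as name(argument=value, ...) on one line, values as JSON. Schema: {"type":"object","properties":{"offsets":{"type":"array","items":{"type":"object","properties":{"dx":{"type":"number"},"dy":{"type":"number"},"dz":{"type":"number"},"wx":{"type":"number"},"wy":{"type":"number"},"wz":{"type":"number"}},"additionalProperties":false},"minItems":1,"maxItems":8},"jaw":{"type":"number"},"grip_n":{"type":"number"},"only":{"type":"string"},"quiet":{"type":"boolean"},"lines":{"type":"string"}},"required":["offsets"],"additionalProperties":false}. offsets is a list of rows, 1 to 8 of them, each an object with the fields dx, dy, dz (the shift in units of 25 mm), wx, wy, wz (a rotation vector in units of 0.05 rad); a field left out counts as zero; each row is the pose to reach, as a shift and turn from the pose commanded when the call began, along the tool's axes at that moment; what a row does not reach only later rows make up. A row lasts 1/8 s, in which the tool goes at most 0.0625 m and 0.188 rad, less where a joint would pass 70% of its speed; a pose out of reach is approached as far as the arm can. jaw is the finger opening in m, set as the call begins (left out keeps the last). The fingers move at their own pace and stop on an object; grip_n is the grip in N (left out, the last holds). Time passes only in rows, so rows that do not move let the fingers close. The tool returns the time, the measured TCP pose, the force, the opening and the grip force at its end. only (a regular expression) keeps the lines of the reply that match it, lines (a string "A,B") keeps lines A to B, and quiet returns only ok. Input that does not fit is refused with a message, and nothing moves.
- env.get_state(): the state, without advancing time (a new reading comes with each control period).
- env.read_camera(name): name is "scene" or "top" or "wrist"; returns a dict with "image" (480x640x3 uint8, red, green, blue), "K" (3x3 intrinsics, pixels), "R" (3x3) and "t" (3): a world point X has camera coordinates R X + t. Camera axes: x right, y down, z forward; pixel columns grow to the right and rows downward; lengths in m; the calibration is good to about 2 mm. A picture is of the moment at which its call begins. There is no depth.
- env.hand_in(): hands the job in; it is judged then, once.
The state is a dict: "clock": time; "joint_pos": joint angles; "qvel": joint speeds; "tau": joint torques, N m; "tcp_pos": TCP position; "orientation": TCP orientation; "wrist_force": force on the tool from outside, world axes, zero at the start; "ft_torque": the same for the moment, N m; "finger_gap": finger opening in m; "grip_force": force on a finger pad.
Only numpy, scipy, OpenCV 4.12 (cv2) and the standard library are available. Lean on these libraries where they do the work, as an engineer would, in place of code of your own. Each camera call takes 0.05 s, during which the arm holds its last target. There are 200 camera calls.

## Task

The power box on the desk has tripped. Bring it back on in this order: press the near end of the wide rocker fully down so that it stays tipped over, then push the round reset button all the way in and let it come out again, and last press the near end of the narrow rocker fully down. Keep off the square key, and do not lift, shift or knock over the things that stand round the box.

Things in the scene. Friction and masses are not known exactly. Their poses are not given: they have to be found in the camera images.
- power_box: grey desk power box, fixed, 160 x 270 x 40 mm (its x, y, z); origin: centre of its underside; x points to its rear, away from the robot. Rear of its top: four sockets. Front part, 38 mm before the centre: a row of four switches 62 mm apart, in changing order, on black bezels 76 x 50 mm, 43 mm above the desk: wide rocker, narrow rocker, round button, square key, all white.
- wide_rocker (a joint): wide rocker: white paddle 66 mm long (box x), 40 mm wide, 6 mm thick; axis level, along box y, through its middle, 52 mm above the desk. In rad: 0 = off (end nearer the robot up, its edge 61 mm above the desk), 0.36 = fully on, at the stop (near end down, edge 49 mm). Starts off; stays where left by friction: moves at about 3.5 N pressed 26 mm from the axis, 6 N at 15 mm.
- wide_rocker_end (a point): point on the top face of the wide rocker, in the middle of its width, 26 mm from its axis on the end nearer the robot, which is the end to press down; about 60 mm above the desk while off, 50 mm when on. The paddle ends 7 mm beyond this point (towards the robot).
- round_button (a joint): round reset button, 28 mm in diameter. Value in m: 0 = out, 0.006 = fully in (straight down). A spring pushes it back out: it begins to move at about 1.5 N and is fully in at about 5 N; it has no latch.
- round_button_top (a point): centre of the flat top of the round button, 55 mm above the desk when out; it stands 12 mm proud of its black bezel plate.
- narrow_rocker (a joint): narrow rocker: white paddle 66 mm long (box x), 20 mm wide, 6 mm thick; axis level, along box y, through its middle, 52 mm above the desk. In rad: 0 = off (end nearer the robot up, its edge 61 mm above the desk), 0.36 = fully on, at the stop (near end down, edge 49 mm). Starts off; stays where left by friction: moves at about 3.5 N pressed 26 mm from the axis, 6 N at 15 mm.
- narrow_rocker_end (a point): point on the top face of the narrow rocker, in the middle of its width, 26 mm from its axis on the end nearer the robot, which is the end to press down; about 60 mm above the desk while off, 50 mm when on. The paddle ends 7 mm beyond this point (towards the robot).
- square_key (a joint): square key, 26 x 26 mm, not to be pressed. Value in m: 0 = out, 0.006 = fully in (straight down). A spring pushes it back out: it begins to move at about 1.5 N and is fully in at about 5 N; it has no latch.
- square_key_top (a point): centre of the flat top of the square key, 55 mm above the desk when out; it stands 12 mm proud of its black bezel plate.
- mug: white coffee mug, about 81 x 116 x 94 mm, loose on the desk beside the box on its left (+y) side; a bystander to be left alone. Origin at the centre of its underside.
- tape_measure: tape measure with a rounded case, 71 x 74 x 36 mm, loose on the desk in front of the box (robot's side), left; a bystander to be left alone. Origin at the centre of its underside.
- mouse: computer mouse, 105 x 60 x 34 mm, loose on the desk right (-y) of the box; a bystander to be left alone. Origin at the centre of its underside.
- glue_stick: upright glue stick, 26 mm across, 93 mm tall, loose on the desk right (-y) of the box, towards its rear; a bystander to be left alone. Origin at the centre of its underside.
- mint_tin: flat tin with rounded corners and a printed lid, 63 x 105 x 26 mm, loose on the desk in front of the box (robot's side), right; a bystander to be left alone. Origin at the centre of its underside.

How it is judged:
By the outcome, as a careful person would: the job done as asked, in the order asked, and still so for the second after the job is handed in, with the robot touching nothing.
It also fails if it takes over 45 s, if anything falls off the work surface, if the arm or the gripper's body presses on something with over 40 N, if the wrist force passes 120 N, or if a joint passes its speed limit or range.

## Working session

There is one attempt and no reset: what is moved stays moved. The work goes in short steps, Python scripts to look and compute and a tool call to move; the robot and the scene stay as the last step left them, time stands still between calls to the robot, and variables do not carry over. Pictures are saved under pics/ and viewed, at most 10 in all, crops included, and the job is handed in when it is done.

```bash
ls; mkdir -p pics
```

Run:
```python
from workcell import env
import cv2,numpy as np
for n in ("top","scene"):
    c=env.read_camera(n); cv2.imwrite(f"pics/{n}0.png",c["image"][:,:,::-1]); print(n,c["K"].tolist(),np.round(c["R"],4).tolist(),c["t"])
s=env.get_state(); print(s)
```

```text
pics
workcell.py
top [[472.63240299616217, 0.0, 320.0185446278547], [0.0, 472.63240299616217, 236.7579908982031], [0.0, 0.0, 1.0]] [[-0.1625, -0.9867, -0.003], [-0.9652, 0.1596, -0.207], [0.2047, -0.0307, -0.9783]] [0.15201063 0.54867682 0.81743936]
scene [[521.1476062975327, 0.0, 327.2746262113672], [0.0, 521.1476062975327, 245.11830005735078], [0.0, 0.0, 1.0]] [[0.7663, -0.6425, -0.0054], [-0.4136, -0.4868, -0.7694], [0.4917, 0.5918, -0.6388]] [-0.35578314  0.30238434  0.57846172]
{'clock': 0.1, 'joint_pos': array([1.15342463e+00, 3.13925139e-01, 4.51089248e-02, 1.30362865e+00,
       2.44925255e-05, 1.43120548e+00]), 'qvel': array([-0.00070504, -0.00116066,  0.00240966,  0.00088699, -0.00115597,
       -0.00018031]), 'tau': array([ 4.00610967e-03, -4.81723166e+01,  2.99244386e+01,  1.27477982e-02,
       -3.27274915e-05,  2.14234808e-05]), 'tcp_pos': array([0.15750236, 0.55256865, 0.2525048 ]), 'orientation': array([-2.38362474e-04,  1.38444275e-01,  9.90369882e-01, -7.89146688e-04]), 'wrist_force': array([ 0.75432048,  0.19407764, -0.76299987]), 'ft_torque': array([-0.00941522, -0.00069446, -0.02749823]), 'grip_force': 0.0, 'finger_gap': 0.08585685312964955}
```

View pics/top0.png

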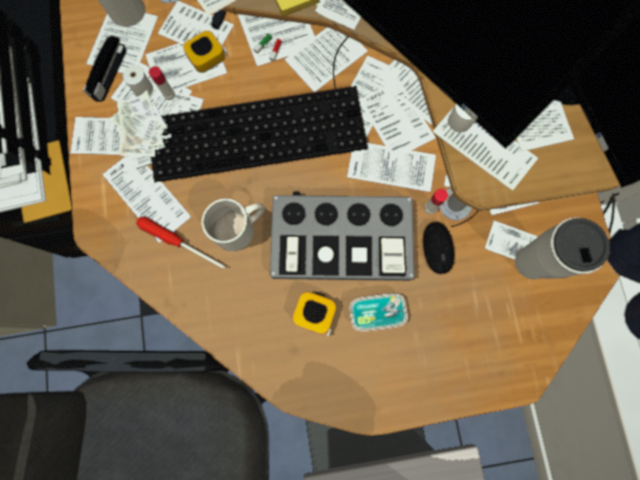

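View pics/scene0.png

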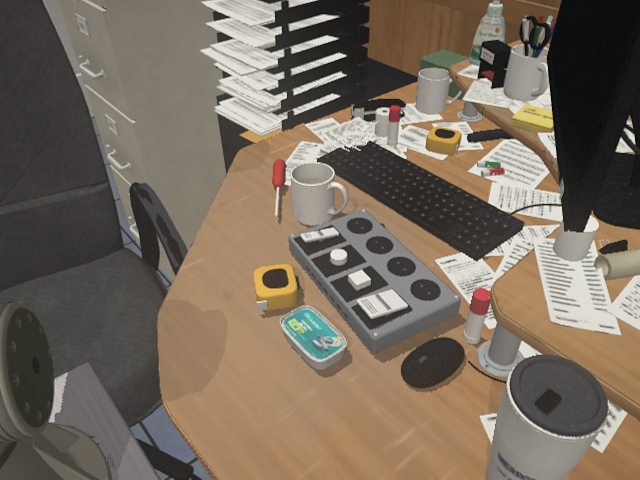

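The top view shows the row left to right: narrow rocker (292,255), round button (326,255), square key (359,255), wide rocker (392,256). The scene view agrees: narrow (320,235), round (339,257), square (359,280), wide (383,303).

Create h.py:
```python
import cv2,numpy as np
from workcell import env
def ray(c,p,z):
    d=c["R"].T@np.linalg.inv(c["K"])@[p[0],p[1],1]; o=-c["R"].T@c["t"]; return o+d*(z-o[2])/d[2]
def proj(c,X):
    q=c["K"]@(c["R"]@X+c["t"]); return q[:2]/q[2]
def tri(cs,ps):
    A=[];b=[]
    for c,p in zip(cs,ps):
        P=c["K"]@np.c_[c["R"],c["t"]]
        for i in (0,1): r=p[i]*P[2]-P[i]; A.append(r[:3]); b.append(-r[3])
    return np.linalg.lstsq(np.array(A),np.array(b),rcond=None)[0]
def blobs(img,seeds,thr=185,r=30):
    m=(img.min(2)>thr).astype(np.uint8)
    n,l,st,ce=cv2.connectedComponentsWithStats(m,connectivity=4)
    out=[]
    for s in seeds:
        k=l[s[1],s[0]]; out.append((ce[k],st[k],cv2.minAreaRect(np.argwhere(l==k)[:,::-1].astype(np.float32)) if k else None))
    return out
```

Run:
```python
from h import *
S={"top":[(292,255),(326,255),(359,255),(392,256)],"scene":[(320,235),(339,253),(359,278),(383,303)]}
C={};B={}
for n in S:
    C[n]=env.read_camera(n); B[n]=blobs(C[n]["image"],S[n])
    for b in B[n]: print(n,np.round(b[0],1),b[1],b[2], np.round(ray(C[n],b[0],.055),4))
for a,b in zip(B["top"],B["scene"]): print(np.round(tri([C["top"],C["scene"]],[a[0],b[0]]),4))
im=C["top"]["image"][180:290,260:425]; a=cv2.resize(im,None,fx=4.8,fy=4.8,interpolation=2)[:,:790]
cv2.imwrite("pics/z1.png",a[:,:,::-1])
im=C["scene"]["image"][200:360,280:470]; cv2.imwrite("pics/z2.png",cv2.resize(im,None,fx=3.7,fy=3.7,interpolation=2)[:,:,::-1])
```

```text
top [291.4 262.1] [287 255  10  16 145] ((291.5, 262.5), (15.0, 9.0), 90.0) [0.5283 0.1201 0.055 ]
top [325.2 253.9] [319 247  14  14 152] ((325.5, 253.5), (13.0, 13.0), 90.0) [0.5332 0.0564 0.055 ]
top [359. 254.] [353 248  13  13 168] ((359.0, 254.0), (12.0, 12.0), 90.0) [ 0.5228 -0.0049  0.055 ]
top [317.5 249.2] [     0      0    640    480 274515] None [0.5443 0.0689 0.055 ]
scene [310.3 244. ] [     0      0    640    480 283442] None [0.5135 0.1016 0.055 ]
scene [338.2 254.1] [331 249  16  11 139] ((338.5, 254.0), (10.0, 15.0), 90.0) [0.5318 0.0528 0.055 ]
scene [358.9 277.2] [349 270  21  15 180] ((359.0000305175781, 277.0), (12.080193519592285, 17.595064163208008), 66.80140686035156) [ 0.5206 -0.0084  0.055 ]
scene [310.3 244. ] [     0      0    640    480 283442] None [0.5135 0.1016 0.055 ]
[0.5305 0.1218 0.0335]
[0.5342 0.056  0.0515]
[ 0.5235 -0.0054  0.0511]
[0.5208 0.0805 0.0706]
```

View pics/z1.png

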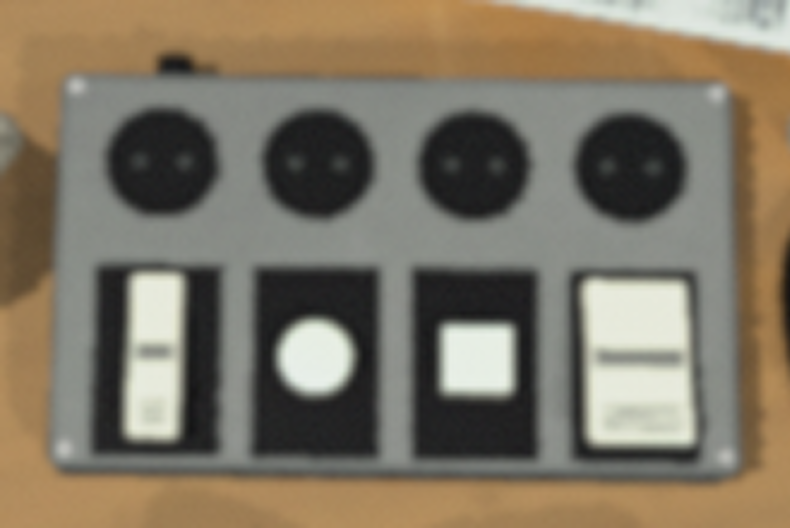

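Round/square spacing 62.3 mm matches the given 62 mm; box yaw is about -0.172 rad. Predicted near half of the narrow rocker (0.528,0.120) agrees with its blob. Targets: wide end (0.487,-0.062), round (0.534,0.056), narrow end (0.519,0.121). I move over the wide end, fingers shut.

The manual's scale: shifts go in units of 25 mm and turns go in units of 0.05 rad. Converting my numbers, -0.12 m is -4.8, -0.04 m is -1.6, -0.013 rad is -0.26.

>>> step_hand(offsets=[{"dx": -1.6,"dy": -1.64,"wz": -0.26},{"dx": -3.2,"dy": -3.28,"wz": -0.52},{"dx": -4.8,"dy": -4.92,"wz": -0.78},{"dx": -6.4,"dy": -6.56,"wz": -1.04},{"dx": -8,"dy": -8.2,"wz": -1.3},{"dx": -9.6,"dy": -9.84,"wz": -1.6},{"dx": -11.2,"dy": -11.48,"wz": -1.9},{"dx": -12.8,"dy": -13.12,"wz": -2.1}], jaw=0, grip_n=30)

```text
clock: 1.2
tcp_pos: [0.3761, 0.1481, 0.2535]
orientation: [0.0, 0.086, 0.996, 0.0]
wrist_force: [1.9, -0.5, 0.3]
finger_gap: 0.0001
grip_force: 0.0
```

Add to h.py:
```python
from scipy.spatial.transform import Rotation as Ro
T={"wide":[.4867,-.0621,.060],"round":[.5338,.0558,.055],"narrow":[.5189,.1214,.060]}
def go(n):
    s=env.get_state(); q=s["orientation"]; R=Ro.from_quat([q[1],q[2],q[3],q[0]])
    d=R.inv().apply(np.array(T[n])-s["tcp_pos"]); d[2]-=.022
    print(n,"tool shift of tips to target",np.round(d,4),"tip z",np.round(s["tcp_pos"][2]-.022,4),"yaw of tool y",round(np.arctan2(-R.as_matrix()[0,1],R.as_matrix()[1,1]),3),"F",np.round(s["wrist_force"],1),s["clock"])
```

```bash
python3 -c "from h import *;go('wide')"
```

```text
wide tool shift of tips to target [-0.1449 -0.1882  0.1715] tip z 0.2315 yaw of tool y -0.172 F [ 1.9 -0.5  0.3] 1.2
```

Scaled: -0.188 m is -7.52, -0.184 m is -7.36.

>>> step_hand(offsets=[{"dx": -1.2,"dy": -1.52,"dz": 0.8},{"dx": -2.4,"dy": -3.04,"dz": 2},{"dx": -3.6,"dy": -4.56,"dz": 3.2},{"dx": -4.8,"dy": -6.08,"dz": 4.4},{"dx": -5.8,"dy": -7.36,"dz": 5.2},{"dx": -5.8,"dy": -7.52,"dz": 5.2},{"dx": -5.8,"dy": -7.52,"dz": 5.2}])

```text
clock: 2.08
tcp_pos: [0.4855, -0.0603, 0.1232]
orientation: [-0.001, 0.087, 0.996, 0.0]
wrist_force: [0.2, -0.4, 0.4]
finger_gap: 0.0002
grip_force: 0.0
```

Run:
```python
from h import *
go('wide')
c=env.read_camera("scene")
cv2.imwrite("pics/z3.png",cv2.resize(c["image"][150:390,240:500],None,fx=2.5,fy=2.5)[:,:,::-1])
```

```text
wide tool shift of tips to target [-0.0016 -0.0016  0.0412] tip z 0.1012 yaw of tool y -0.174 F [ 0.2 -0.4  0.4] 2.075
```

View pics/z3.png

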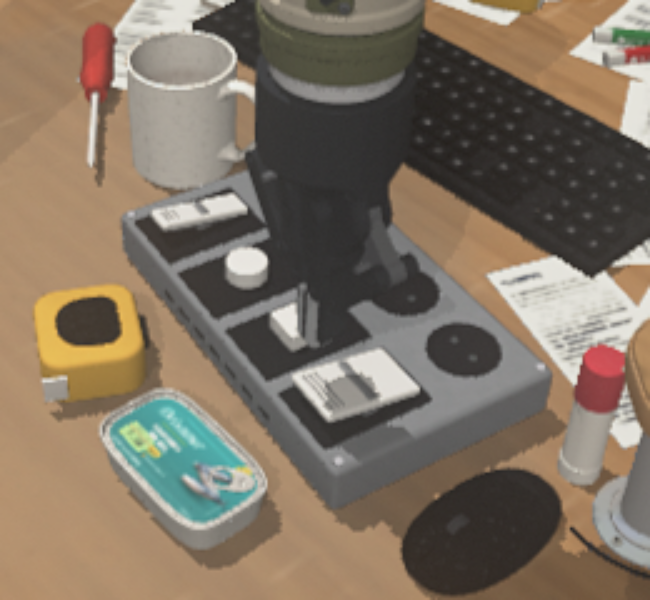

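Scene view: shut fingertips (crop 315,340) hover over the wide rocker (crop 350,385), well clear of the bystanders. Press down.

Scaled: 0.05 m is 2, 0.047 m is 1.88.

>>> step_hand(offsets=[{"dx": -0.04,"dy": -0.04,"dz": 0.8},{"dx": -0.04,"dy": -0.04,"dz": 1.28},{"dx": -0.04,"dy": -0.04,"dz": 1.68},{"dx": -0.04,"dy": -0.04,"dz": 1.88},{"dx": -0.04,"dy": -0.04,"dz": 2},{"dx": -0.04,"dy": -0.04,"dz": 2}])

```text
clock: 2.88
tcp_pos: [0.4859, -0.0607, 0.0735]
orientation: [-0.001, 0.086, 0.996, 0.001]
wrist_force: [-3.8, 2.5, 5.8]
finger_gap: -0.0002
grip_force: 2.9
```

Run:
```python
from h import *
go('wide')
```

```text
wide tool shift of tips to target [-0.0011 -0.0013 -0.0085] tip z 0.0515 yaw of tool y -0.172 F [-3.8  2.5  5.8] 2.875
```

Scaled: 0.003 m is 0.12, 0.002 m is 0.08.

>>> step_hand(offsets=[{"dz": 0.04},{"dz": 0.08},{"dz": 0.12},{"dz": 0.12}])

```text
clock: 3.38
tcp_pos: [0.486, -0.0607, 0.0729]
orientation: [-0.0, 0.086, 0.996, 0.0]
wrist_force: [-10.7, 4.2, 24.6]
finger_gap: -0.0002
grip_force: 13.9
```

At the stop (force up, no further travel). Lift and go over the round button.

Scaled: 0.124 m is 4.96, 0.122 m is 4.88.

>>> step_hand(offsets=[{"dz": -1.2},{"dz": -2.4},{"dx": -0.2,"dy": 1.2,"dz": -2.4},{"dx": -0.48,"dy": 2.8,"dz": -2.4},{"dx": -0.8,"dy": 4.2,"dz": -2.4},{"dx": -1.04,"dy": 4.88,"dz": -2.4},{"dx": -1.04,"dy": 4.96,"dz": -2.4},{"dx": -1.04,"dy": 4.96,"dz": -2.4}])

```text
clock: 4.38
tcp_pos: [0.5334, 0.0557, 0.1301]
orientation: [-0.0, 0.086, 0.996, -0.0]
wrist_force: [0.2, 0.6, -0.3]
finger_gap: 0.0001
grip_force: 0.0
```

Run:
```python
from h import *
go('round')
c=env.read_camera("scene"); print(proj(c,np.array([.5123,-.0666,.055])))
cv2.imwrite("pics/z4.png",cv2.resize(c["image"][150:390,240:500],None,fx=2.5,fy=2.5)[:,:,::-1])
```

```text
round tool shift of tips to target [-0.0004  0.0002  0.0531] tip z 0.1081 yaw of tool y -0.173 F [ 0.2  0.6 -0.3] 4.375
[381.93236992 300.6930628 ]
```

View pics/z4.png

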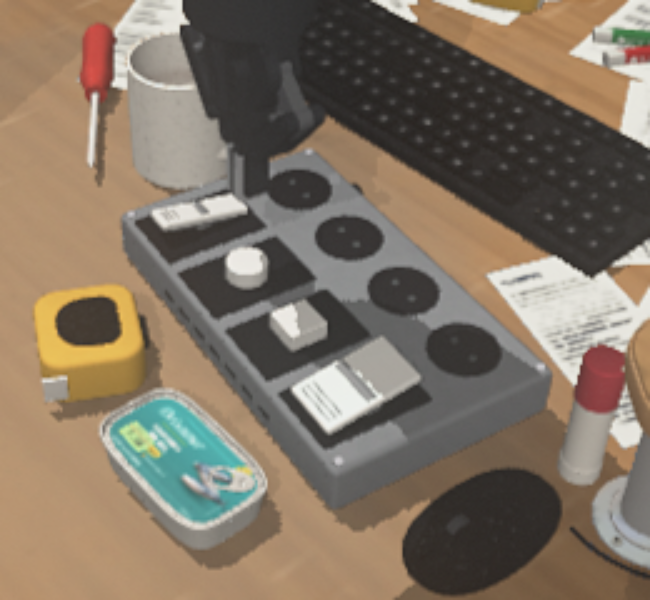

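The wide rocker is tipped (crop 355,385: near half lit, far end raised). Now press the round button.

Scaled: 0.061 m is 2.44, 0.06 m is 2.4.

>>> step_hand(offsets=[{"dz": 1},{"dz": 1.8},{"dz": 2.08},{"dz": 2.24},{"dz": 2.4},{"dz": 2.44},{"dz": 2.44}])

```text
clock: 5.3
tcp_pos: [0.5338, 0.0557, 0.071]
orientation: [0.0, 0.086, 0.996, -0.001]
wrist_force: [-4.9, -2.0, 10.5]
finger_gap: -0.0001
grip_force: 5.6
```

```bash
python3 -c "from h import *;go('round')"
```

```text
round tool shift of tips to target [ 0.      0.0001 -0.006 ] tip z 0.049 yaw of tool y -0.173 F [-4.9 -2.  10.5] 5.3
```

Scaled: 0.002 m is 0.08, 0.001 m is 0.04.

>>> step_hand(offsets=[{"dz": 0.04},{"dz": 0.08},{"dz": 0.08}])

```text
clock: 5.68
tcp_pos: [0.5338, 0.0557, 0.0707]
orientation: [0.001, 0.086, 0.996, -0.001]
wrist_force: [-10.3, -1.7, 24.7]
finger_gap: 0.0002
grip_force: 12.3
```

>>> step_hand(offsets=[{"dz": -0.8},{"dz": -1.8},{"dz": -2.4},{"dx": 0.4,"dy": 1.2,"dz": -2.4},{"dx": 0.88,"dy": 2.2,"dz": -2.4},{"dx": 1.04,"dy": 2.48,"dz": -2.4},{"dx": 1.04,"dy": 2.48,"dz": -2.4},{"dx": 1.04,"dy": 2.48,"dz": -2.4}])

```text
clock: 6.68
tcp_pos: [0.5192, 0.1212, 0.1273]
orientation: [0.0, 0.087, 0.996, -0.0]
wrist_force: [-0.2, -0.2, -0.1]
finger_gap: -0.0001
grip_force: 0.0
```

```bash
python3 -c "from h import *;go('narrow')"
```

```text
narrow tool shift of tips to target [0.0003 0.0002 0.0453] tip z 0.1053 yaw of tool y -0.173 F [-0.2 -0.2 -0.1] 6.675
```

Button fully in (24.7 N, no travel) and released. Now the narrow rocker.

Scaled: 0.057 m is 2.28, 0.056 m is 2.24.

>>> step_hand(offsets=[{"dz": 0.8},{"dz": 1.44},{"dz": 1.84},{"dz": 2.04},{"dz": 2.16},{"dz": 2.24},{"dz": 2.28},{"dz": 2.28}])

```text
clock: 7.68
tcp_pos: [0.5177, 0.1215, 0.0728]
orientation: [-0.0, 0.086, 0.996, -0.0]
wrist_force: [-11.0, -2.9, 23.1]
finger_gap: -0.0002
grip_force: 12.1
```

```bash
python3 -c "from h import *;go('narrow')"
```

```text
narrow tool shift of tips to target [-0.0012  0.0002 -0.0092] tip z 0.0508 yaw of tool y -0.173 F [-11.   -2.9  23.1] 7.675
```

Same stop height and force as the wide rocker. Lift off, retreat and check.

>>> step_hand(offsets=[{"dz": -1.2},{"dz": -2.8},{"dz": -4.8},{"dx": 1.2,"dy": 1.2,"dz": -6},{"dx": 2.4,"dy": 2.8,"dz": -6.4},{"dx": 3.2,"dy": 4.4,"dz": -6.4},{"dx": 3.2,"dy": 4.4,"dz": -6.4},{"dx": 3.2,"dy": 4.4,"dz": -6.4}])

```text
clock: 8.68
tcp_pos: [0.4591, 0.2438, 0.2303]
orientation: [0.0, 0.086, 0.996, -0.0]
wrist_force: [-0.3, -0.8, -0.7]
finger_gap: -0.0003
grip_force: 0.0
```

Run:
```python
from h import *
c=env.read_camera("scene")
cv2.imwrite("pics/z5.png",cv2.resize(c["image"][150:390,240:500],None,fx=2.5,fy=2.5)[:,:,::-1])
c=env.read_camera("top")
cv2.imwrite("pics/z6.png",cv2.resize(c["image"][170:340,190:470],None,fx=2.8,fy=2.8)[:,:,::-1])
```

```text
(no output)
```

View pics/z5.png

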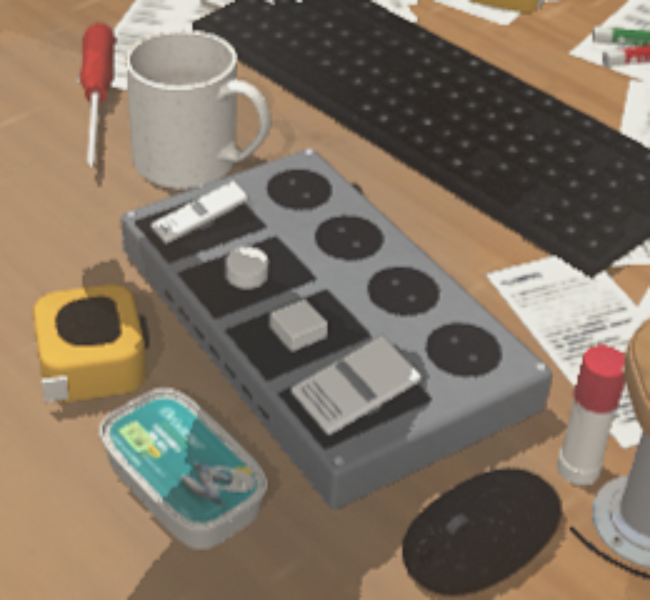

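View pics/z6.png

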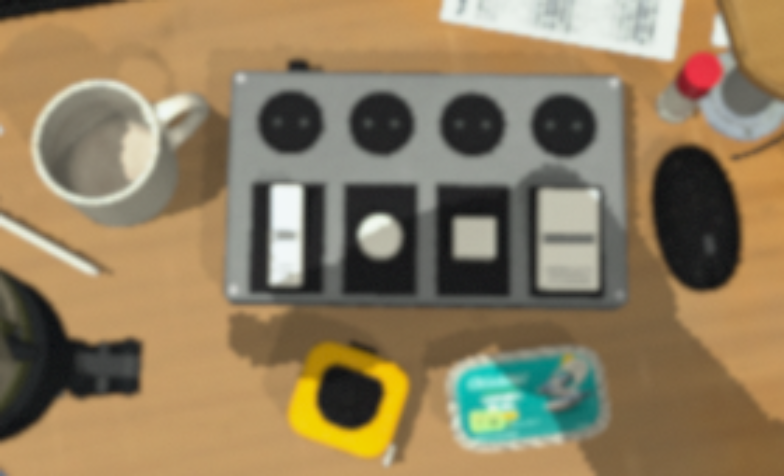

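Both rockers (crop 200,210 and 357,385) are tipped near end down, the button (247,267) is out again, and the bystanders have not moved. The arm is clear.

```bash
python3 -c "from workcell import env;print(env.hand_in())"
```

```text
the job is handed in; nothing more can be done
None
```

The power box is back on and the job is handed in: I pressed the wide rocker, the round button and the narrow rocker in that order, never pressed the square key, and the final pictures show both rockers tipped and nothing around the box moved.

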